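# Swap the gap gauge in an air gripper's jaws and hold it snug

## Task

The thin gauge blade stands loose between the two spring-loaded jaw plates of the air gripper: draw it out, park it blade down in the empty middle slot of the grey rack and let go of it. Then take the thick gauge blade from the rack, slide it upright down between the jaw plates until they pinch it and it drags, about two centimetres into the narrow parallel part with the blade's whole width between the plates and clear of the bottom, and finish still holding it in the gripper at that depth, so that a colleague can set the stop. Do not shift the scraper in the rack or the nozzle and fitting on the bench.

Things in the scene. Friction and masses are not known exactly. Their poses are not given: they have to be found in the camera images.
- module: Air gripper, fixed, jaws up: aluminium block 80 (x) x 120 (y) mm on a 90 x 136 foot, block top (the bottom of the jaw gap) at z = 40 mm. Origin: centre of underside, on the bench; z up, x along the jaw plates, y the way they open. The gap is centred on y = 0: parallel, 4.5 mm wide at rest from z = 40 to 80, then flaring to 16.5 mm at the plates' top, z = 104.
- jaw_a: Steel jaw plate on the module's +y side, 50 mm long (x = -25 to 25), 40 to 104 mm above the bench, outer face at y = 22.5 mm. Slides outward up to 6 mm against a spring (5 N at rest, plus 1.5 N per mm). Origin and axes coincide with the module's at rest.
- jaw_b: The like jaw plate on the -y side, sliding to -y; origin and axes coincide with the module's at rest. The thick blade pushes each jaw out about 1.25 mm, pressed by about 7 N a side. It first resists with its lower edge about 85 mm above the bench, then drags with some 5 to 15 N, up or down.
- rack: Grey plastic gauge rack, fixed, 170 (x) x 50 (y) x 50 (z) mm. Origin: centre of underside; z up, x along the row of slots. Three slots open upward, 28 mm long in x, 40 deep (floor at z = 10), mouths bevelled 3 mm: the middle one (x = 0) is 6 mm wide in y and empty; those at x = -55 and 55 are 9 wide and hold the thick gauge and the scraper, either way round.
- thin_gauge: Steel blade 24 (x) x 3 (y) x 80 (z) mm under an aluminium handle 28 (x) x 12 (y), z = 80 to 126, with a half-round top to z = 140. Origin: middle of the blade's lower edge; z up the tool. Grip the handle across y. 80 g. Starts upright and loose in the jaw gap, edge on the block top, axes parallel to the module's, up to 8 mm off the middle in x.
- thick_gauge: Steel blade 24 (x) x 7 (y) x 80 (z) mm under a square-topped aluminium handle 28 (x) x 12 (y), z = 80 to 126. Origin: middle of the blade's lower edge; z up the tool. Grip the handle across y. 110 to 180 g. Starts upright in an end slot of the rack, edge on the slot floor, axes parallel to the rack's.
- scraper: Scraper with a round wooden handle 28 mm across, top 124 mm above its origin, blade down in the other end slot of the rack; leave it. Origin: middle of its lower edge.
- nozzle: Black tapered nozzle, 32 mm across, 78 tall, standing between module and rack; leave it. Origin: centre of its foot.
- fitting: White push-in fitting with brass ends, 34 x 30 mm, 38 tall, between module and rack; leave it. Origin: centre of its underside.

How it is judged:
On the way, in this order (a step that is already met when the one before it is completed fails the run):
1. the thin gauge stands in the rack's middle slot, let go (x of thin_gauge in the frame of rack between -0.006 and 0.006 m and y of thin_gauge in the frame of rack between -0.005 and 0.005 m and z of thin_gauge in the frame of rack below 0.016 m and angle between thin_gauge's own z axis and vertical below 0.2 rad and contact force between the fingers and thin_gauge below 0.1 N), for 0.2 s.
2. the thick gauge is drawn up out of the rack (height (world z) of thick_gauge above 0.052 m and contact force between the fingers and thick_gauge above 1 N), for 0.1 s.
At the end, for the whole second after the job is handed in: Thick gauge at rest in the fingers (over 3 N), upright to 0.12 rad, square to the jaws to 0.2, lower edge 43-72 mm above the bench, within 13 mm of mid-jaw in x, each jaw pressing over 2 N. Thin gauge released in the middle slot: edge below 16 mm, within 6 mm (x), 5 mm (y), tilt under 0.2 (all of step 1 and x of thick_gauge in the frame of module between -0.013 and 0.013 m and z of thick_gauge in the frame of module between 0.043 and 0.072 m and angle between thick_gauge's own z axis and vertical below 0.12 rad and angle between the y axis of thick_gauge and the y axis of module, either way round below 0.2 rad and contact force between thick_gauge and jaw_a above 2 N and contact force between thick_gauge and jaw_b above 2 N and contact force between the fingers and thick_gauge above 3 N and linear speed of thick_gauge below 0.01 m/s); the arm keeps its last pose, push and grip.
It fails at once if the scraper is shifted by more than 15 mm (distance of scraper from where it was at the start of the episode above 0.015 m).
It fails at once if the nozzle or fitting is shifted by more than 20 mm (distance of any of nozzle, fitting from where it was at the start of the episode above 0.02 m).
It also fails if it takes over 58 s, if anything falls off the work surface, if the arm or the gripper's body presses on something with over 40 N, if the wrist force passes 120 N, or if a joint passes its speed limit or range.

## Robot

A 6-joint arm with a two-finger parallel gripper is mounted at the origin on the work surface. World frame = base frame: x ahead of the robot, y to its left, z up, the work surface at z = 0. Lengths are in m, angles in rad, forces in N, time in s.
With the tool pointing down it reaches from about 0.3 to 0.775 m from the base axis. Payload 14.6 kg.
Tool frame: the origin (TCP) lies midway between the tips of the shut fingers; the grasp point (between the pads) lies 19 mm behind it (tcp_to_grasp is the distance from the TCP to the grasp point, in m); z points along the fingers, y is the line along which they close (so a half turn about z gives the same grasp; the last joint's range is limited). The gripper opens to 85 mm and grips with 20 to 120 N. Pads are 22 mm wide; open, the fingers measure 114 mm over their backs; the gripper's body (76 mm by 85 mm) begins 54 mm behind the grasp point. The pads swing forward as they close: fully open they stand 13 mm farther back than shut.
Start: joints at [-1.312, 0.3, 1.521, -0, 1.321, -0.067], TCP at [0.176, -0.521, 0.231] pointing down, gripper open.
Joint ranges: [-3.03, 3.03], [-0.79, 2.21], [0.23, 2.52], [-1.04, 4.18], [0, 3.07], [-2.55, 2.55]. Speed limits (rad/s): [2.22, 2.22, 2.57, 3.14, 3.14, 3.14].

## Interface

Orientations are given as a 3x3 rotation matrix whose columns are the frame's x, y, z axes.
In Python, from rig import observe, capture, camera_info, sign_off, tcp_to_grasp gives the robot as it stands.
- The arm moves only by the shell command python3 -m jog 'ROWS' [FORCE]. ROWS is a JSON object of lists of equal length, an entry for each row: "travel": the shift along the tool's x, y, z in m, a list of three; "twist": the turn about the tool's z in rad; "fingers": the finger opening in m, from 0 to 0.0854. In form: {"travel": [[tx, ty, tz], ...], "twist": [twist, ...], "fingers": [fingers, ...]}. A call has 1 to 10 rows; each row shifts and turns the commanded pose from where the row before left it, along the tool's axes as they then stand; what a row does not reach is not made up. A row lasts 1/8 s, in which the tool goes at most 62.5 mm and 10.7 degrees, less where a joint would pass 70% of its speed; a pose out of reach is approached as far as the arm can. A call is refused whole if a number of a shift passes 0.0625 or a number of a turn 0.188, either way. A call with a gripper value outside its range is refused whole. The fingers move at their own pace and stop on an object; FORCE is the grip in N (left out, the last holds). Time passes only in rows, so rows that do not move let the fingers close. It gives the time, the measured TCP pose, the force, the opening and the grip force at its end, in the units of the state.
- observe(): the state, without advancing time (a new reading comes with each control period).
- capture(name): name is "scene" or "top" or "wrist"; returns the picture (420x560x3 uint8, red, green, blue); there is no depth.
- camera_info(name): a dict with "vertical_fov" (degrees; the focal length in pixels is half the picture's height over the tangent of half this angle, whatever the lens; pixels are square), "cx", "cy" (the principal point, pixels), "world_to_cam" (4x4, takes a point from world to camera coordinates). Camera axes: x right, y up, looking along -z (the intrinsics and any distortion apply to the point x, -y, -z); pixel columns grow to the right and rows downward; lengths in m; the calibration is good to about 2 mm. A picture is of the moment at which its call begins: read the wrist's pose just before it. camera_info takes no time and is no camera call; for the wrist camera it gives the pose at the moment of the call.
- sign_off(): hands the job in; it is judged then, once.
The state is a dict: "t": time; "q": joint angles; "joint_velocities": joint speeds; "joint_efforts": joint torques, N m; "ee_pos": TCP position; "ee_rot": TCP orientation; "ft_force": force on the tool from outside, world axes, zero at the start; "torque": the same for the moment, N m; "gripper_width": finger opening in m; "gripper_force": force on a finger pad.
Only numpy, scipy, OpenCV 4.12 (cv2) and the standard library are available. Lean on these libraries where they do the work, as an engineer would, in place of code of your own. Each camera call takes 0.05 s, during which the arm holds its last target. There are 200 camera calls.

## Working session

There is one attempt and no reset: what is moved stays moved. The work goes in short steps, Python scripts to look and compute and a shell command to move; the robot and the scene stay as the last step left them, time stands still between calls to the robot, and variables do not carry over. Pictures are saved under pics/ and viewed, at most 10 in all, crops included, and the job is handed in when it is done.

```bash
mkdir -p pics; cat > h.py <<'E'
import numpy as np, cv2
from rig import *
def save(cam,name,crop=None,s=1):
    im=capture(cam)[:,:,::-1]
    if crop: u0,u1,v0,v1=crop; im=im[v0:v1,u0:u1]
    cv2.imwrite('pics/'+name+'.png',cv2.resize(im,None,fx=s,fy=s,interpolation=cv2.INTER_CUBIC))
def P(ci):
    f=210/np.tan(np.radians(ci['vertical_fov'])/2)
    return np.array([[f,0,ci['cx']],[0,f,ci['cy']],[0,0,1]])@np.diag([1,-1,-1])@np.array(ci['world_to_cam'])[:3]
def tri(obs): # [(P,u,v)]
    A=[]
    for p,u,v in obs: A+=[u*p[2]-p[0],v*p[2]-p[1]]
    X=np.linalg.svd(np.array(A))[2][-1]; return X[:3]/X[3]
def onz(p,u,v,z):
    H=np.c_[p[:,0],p[:,1],p[:,2]*z+p[:,3]]; X=np.linalg.solve(H,[u,v,1]); return X[:2]/X[2]
def proj(p,X):
    x=p@np.r_[X,1]; return x[:2]/x[2]
E
python3 - <<'E'
from h import *
import json
for c in ('scene','top','wrist'):
    ci=camera_info(c); print(c,ci); np.save('P_'+c,P(ci))
    save(c,c+'0')
a=[cv2.imread(f'pics/{c}0.png') for c in ('scene','top')]
print(observe(),tcp_to_grasp)
E
```

```text
scene {'vertical_fov': 54.448300067967324, 'cx': 280.97887364711136, 'cy': 207.66461269732574, 'world_to_cam': array([[-0.5584946 ,  0.82935904,  0.01572789,  0.35157982],
       [-0.65546675, -0.4528562 ,  0.60438779,  0.35945831],
       [ 0.50837695,  0.3272382 ,  0.79653502, -1.09377067],
       [ 0.        ,  0.        ,  0.        ,  1.        ]])}
top {'vertical_fov': 47.007027875137766, 'cx': 279.2606425610579, 'cy': 206.63945877720275, 'world_to_cam': array([[-0.01946194, -0.99945788, -0.02655521,  0.02170259],
       [ 0.98600907, -0.02358444,  0.16501481, -0.6186821 ],
       [-0.16555165, -0.02297217,  0.98593353, -0.85413021],
       [ 0.        ,  0.        ,  0.        ,  1.        ]])}
wrist {'vertical_fov': 63.619046140365455, 'cx': 279.80943612607666, 'cy': 210.5429084621689, 'world_to_cam': array([[ 3.18320723e-01, -9.47982824e-01, -6.94310687e-04,
        -5.50814972e-01],
       [ 8.96593519e-01,  3.01302548e-01, -3.24556367e-01,
         4.23645584e-02],
       [ 3.07883059e-01,  1.02690503e-01,  9.45866102e-01,
        -3.79709089e-01],
       [ 0.00000000e+00,
[... 178 characters left out ...]
 -6.65709826e-02]), 'joint_velocities': array([-0.00080988, -0.00325954, -0.00225438, -0.00076058, -0.00192325,
        0.00270923]), 'joint_efforts': array([ 1.50279961e-03, -5.43667424e+01, -3.61885142e+01, -1.85263934e-05,
        3.14174991e-03,  3.64658320e-06]), 'ee_pos': array([ 0.17598499, -0.52089182,  0.23085982]), 'ee_rot': array([[ 9.47405084e-01,  3.20036799e-01, -2.31433872e-04],
       [ 3.20036878e-01, -9.47404691e-01,  8.65323094e-04],
       [ 5.76736978e-05, -8.93878873e-04, -9.99999599e-01]]), 'ft_force': array([0.14672822, 0.85832144, 0.94811251]), 'torque': array([ 0.05242588,  0.01095027, -0.03197255]), 'gripper_force': 0.0, 'gripper_width': 0.08546922817211677} 0.0187
```

View pics/top0.png

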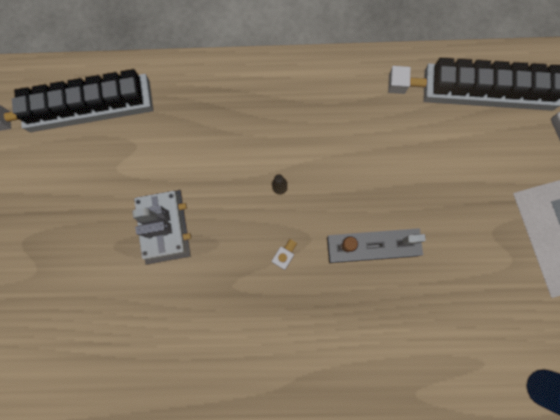

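View pics/scene0.png

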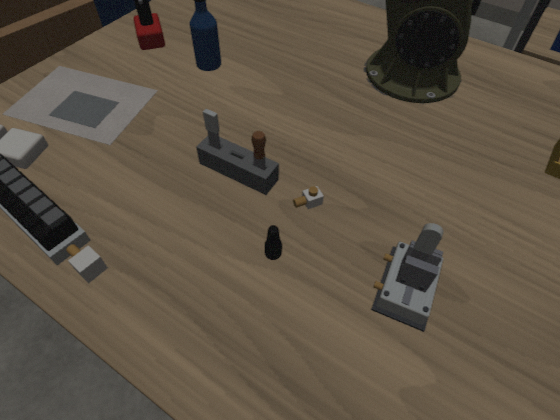

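The top view shows the module at about (162,226), rack (375,246) with the scraper on the left (350,244) and the thick gauge on the right (415,240). The nozzle is at (280,185) and the fitting at (284,257). I'll enlarge these next.

```bash
python3 - <<'E'
from h import *
t=cv2.imread('pics/top0.png'); s=cv2.imread('pics/scene0.png')
def c(im,u,v,w,h,k): return cv2.resize(im[v:v+h,u:u+w],(w*k,h*k),interpolation=cv2.INTER_CUBIC)
A=np.vstack([np.hstack([c(t,122,180,80,100,5),np.zeros((500,0,3),np.uint8)])])
A=np.hstack([c(t,124,182,80,90,5)[:,:400],c(s,370,215,80,90+25,5)[:450+125][:450]])
cv2.imwrite('pics/cA.png',np.vstack([A]))
B=np.vstack([np.hstack([c(t,320,220,110,50,6)]),np.hstack([c(s,190,105,110,90,6)])[:540]])
B=cv2.resize(B,None,fx=.7,fy=.7) if B.shape[0]>840 else B
B=np.vstack([c(t,320,222,110,45,5),c(s,190,105,110,75+0,5)])
print(A.shape,B.shape); cv2.imwrite('pics/cB.png',B)
E
```

```text
(450, 800, 3) (600, 550, 3)
```

View pics/cA.png

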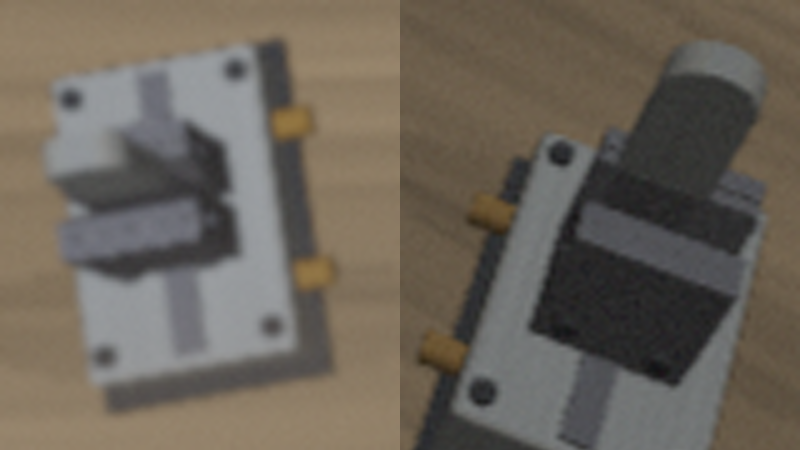

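View pics/cB.png

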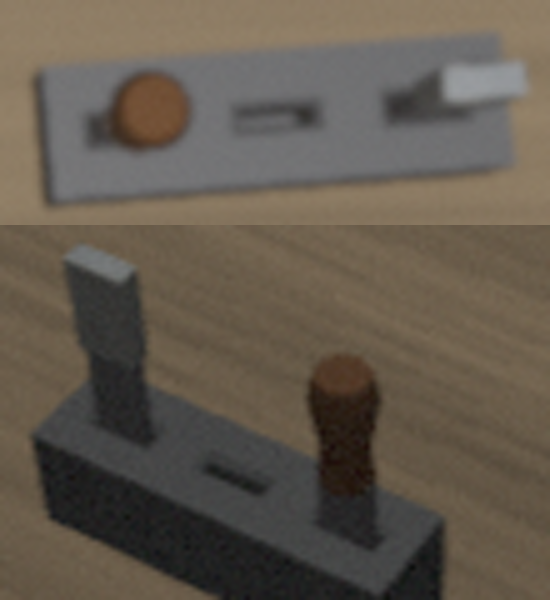

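The crops show the block's top corners (left: 50,80 / 255,45 / 295,348 / 90,383), the rack's top corners, the middle slot at (277,114) and the thick gauge's top at (483,81) in the top view and (101,262) in the scene view.

```bash
python3 - <<'E'
from h import *
T=np.load('P_top.npy');S=np.load('P_scene.npy')
t=lambda o,u,v:(o[0]+u/5,o[1]+v/5)
def quad(name,pts,o,z):
    W=np.array([onz(T,*t(o,*p),z) for p in pts]); c=W.mean(0)
    print(name,'c',c.round(4),'edges',[np.linalg.norm(W[i]-W[i-1]).round(4) for i in range(4)],[np.degrees(np.arctan2(*(W[i]-W[i-1])[::-1])).round(1) for i in range(4)])
    return c
quad('block',[(50,80),(255,45),(295,348),(90,383)],(124,182),.04)
quad('rack',[(42,72),(500,35),(515,165),(50,203)],(320,222),.05)
print('slot z50',onz(T,*t((320,222),277,114),.05))
print('slot tri',tri([(T,*t((320,222),277,114)),(S,237.4,155)]))
print('thick tri',tri([(T,*t((320,222),483,81)),(S,210.2,112.4)]), onz(T,*t((320,222),483,81),.136))
# block corner tri: corner far(+x,+y) TL top; TR
for n,a,b in(('TR',(255,45),(148,133)),('TL',(50,80),(365,213)),('jawtop right end',(201,210),(184,215)) ):
    print(n,tri([(T,*t((124,182),*a)),(S,*t((370,215),*b))]))
# thin handle top ridge: top view
print('thin ridge', onz(T,*t((124,182),85,150),.18))
E
```

```text
block c [0.5921 0.239 ] edges [np.float64(0.1179), np.float64(0.0799), np.float64(0.1179), np.float64(0.0782)] [np.float64(9.1), np.float64(-81.5), np.float64(-171.7), np.float64(98.4)]
rack c [ 0.542  -0.1674] edges [np.float64(0.0484), np.float64(0.1699), np.float64(0.0481), np.float64(0.1709)] [np.float64(1.4), np.float64(-86.6), np.float64(-177.3), np.float64(93.5)]
slot z50 [ 0.54367189 -0.16768657]
slot tri [ 0.54348319 -0.16746786  0.04759344]
thick tri [ 0.54623418 -0.2223501   0.13329752] [ 0.54601472 -0.2217064 ]
TR [0.63047966 0.18955897 0.15263739]
TL [0.62081602 0.25493004 0.15530659]
jawtop right end [0.58852057 0.21913154 0.07179366]
thin ridge [0.59402697 0.22889176]
```

```bash
python3 -m jog '{"travel":[[0,0,-0.005],[0,0,-0.005],[0,0,-0.005],[0,0,-0.005],[0,0,-0.005],[0,0,-0.005],[0,0,-0.005],[0,0,-0.005],[0,0,0]],"twist":[-0.175,-0.175,-0.175,-0.175,-0.175,-0.175,-0.175,-0.175,0],"fingers":[0.06,0.06,0.06,0.06,0.06,0.06,0.06,0.06,0.06]}' 40; cat >> h.py <<'E'
def go(x,y,z,yaw=None):
    o=observe(); R=o['ee_rot']; d=R.T@(np.array([x,y,z])-o['ee_pos'])
    a=np.degrees(np.arctan2(R[1,1],R[0,1])); print('tool travel mm',(d*1e3).round(1),'yaw y',a.round(2), 'twist',None if yaw is None else -np.radians(yaw-a).round(4), 'ee',o['ee_pos'].round(4),'F',o['ft_force'].round(1),'w',round(o['gripper_width'],4),'gf',round(float(o['gripper_force']),1),'t',round(o['t'],2))
E
python3 -c "
from h import *
go(.592,.17,.27,8.8)"
```

```text
t: 1.27
ee_pos: [0.176, -0.5211, 0.2714]
ee_rot: [[-0.153, 0.988, 0.0], [0.988, 0.153, -0.0], [-0.0, -0.0, -1.0]]
ft_force: [0.2, 0.5, 0.4]
gripper_width: 0.0597
gripper_force: 0.0
tool travel mm [619.2 517.    1.2] yaw y 8.82 twist 0.0003 ee [ 0.176  -0.5211  0.2714] F [0.2 0.5 0.4] w 0.0597 gf 0.0 t 1.27
```

```bash
python3 -m jog '{"travel":[[0.044,0.037,0],[0.044,0.037,0],[0.044,0.037,0],[0.044,0.037,0],[0.044,0.037,0],[0.044,0.037,0],[0.044,0.037,0]],"twist":[0,0,0,0,0,0,0],"fingers":[0.06,0.06,0.06,0.06,0.06,0.06,0.06]}' >/dev/null; python3 -m jog '{"travel":[[0.044,0.037,0],[0.044,0.037,0],[0.044,0.037,0],[0.044,0.037,0],[0.044,0.037,0],[0.044,0.037,0],[0.044,0.037,0],[0,0,0]],"twist":[0,0,0,0,0,0,0,0],"fingers":[0.06,0.06,0.06,0.06,0.06,0.06,0.06,0.06]}' 
python3 - <<'E'
from h import *
go(.592,.23,.27,8.8)
np.save('P_w1',P(camera_info('wrist'))); save('wrist','w1')
E
```

```text
t: 3.15
ee_pos: [0.5932, 0.1704, 0.2693]
ee_rot: [[-0.153, 0.988, -0.002], [0.988, 0.153, -0.0], [0.0, -0.002, -1.0]]
ft_force: [-0.8, -0.7, -0.3]
gripper_width: 0.06
gripper_force: 0.0
tool travel mm [59.1  8.  -0.8] yaw y 8.81 twist 0.0001 ee [0.5932 0.1704 0.2693] F [-0.8 -0.7 -0.3] w 0.06 gf 0.0 t 3.15
```

Second view from 60 mm further along tool x, then both side by side.

```bash
python3 -m jog '{"travel":[[-0.05,0,0],[0,0,0]],"twist":[0,0],"fingers":[0.06,0.06]}' >/dev/null
python3 - <<'E'
from h import *
np.save('P_w2',P(camera_info('wrist'))); save('wrist','w2'); go(.592,.23,.27,8.8)
a=cv2.imread('pics/w1.png');b=cv2.imread('pics/w2.png')
cv2.imwrite('pics/w12.png',np.hstack([a[:,80:480],b[:,80:480]]))
E
```

```text
tool travel mm [113.9   8.9   1.5] yaw y 8.57 twist -0.0039 ee [0.6002 0.116  0.2715] F [-0.6 -0.3 -0.5] w 0.06 gf 0.0 t 3.5
```

View pics/w12.png

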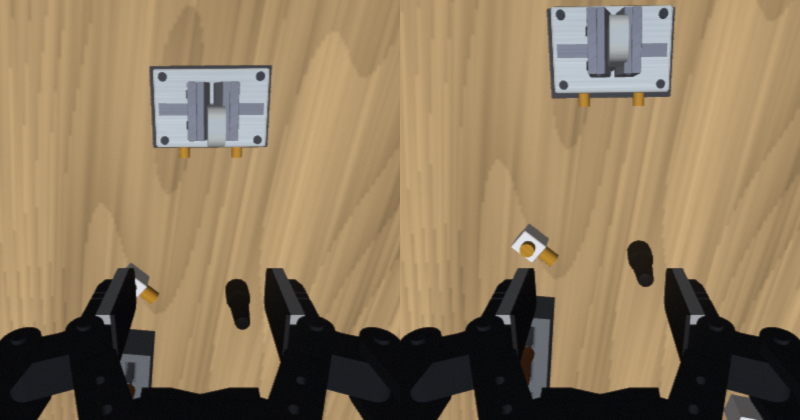

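Both views show the module near the top (left: block (152–270, 67–148), handle at about (216,128); right: handle at about (619,38)). I'll enlarge the gauge in both.

```bash
python3 - <<'E'
from h import *
a=cv2.imread('pics/w1.png')[60:160,220:355];b=cv2.imread('pics/w2.png')[0:100,220:355]
cv2.imwrite('pics/w12c.png',np.hstack([cv2.resize(x,None,fx=2.95,fy=5.9,interpolation=3) if 0 else cv2.resize(x,None,fx=2.96,fy=2.96,interpolation=3) for x in(a,b)]))
E
```

```text
(no output)
```

View pics/w12c.png

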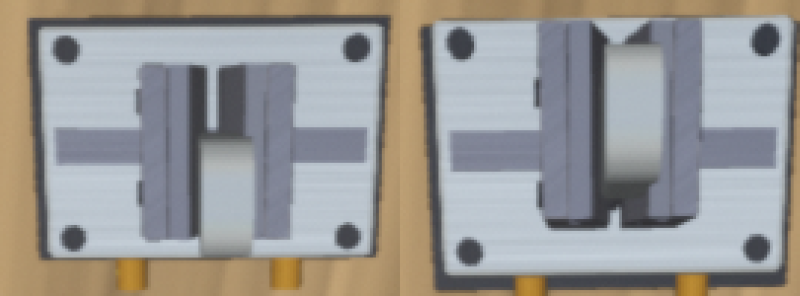

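```bash
python3 - <<'E'
from h import *
P1=np.load('P_w1.npy');P2=np.load('P_w2.npy');k=2.96
px=lambda u,v,o:(220+(u-o)/k,(60 if o==0 else 0)+v/k)
c1=[px(*p,0) for p in[(40,27),(382,25),(372,256),(46,257)]]
c2=[px(*p,400) for p in[(432,25),(793,17),(784,272),(443,275)]]
for c,p in((c1,P1),(c2,P2)):
    W=np.array([onz(p,*q,.04) for q in c]);print(W.mean(0).round(4),[np.linalg.norm(W[i]-W[i-1]).round(4) for i in range(4)],[np.degrees(np.arctan2(*(W[i]-W[i-1])[::-1])).round(1) for i in range(4)])
W=[tri([(P1,*a),(P2,*b)]) for a,b in zip(c1,c2)];print(np.round(W,4),np.mean(W,0))
c=np.mean([[onz(p,*q,.04) for q in cc] for cc,p in((c1,P1),(c2,P2))],(0,1))
a=np.radians(98.8);ux=np.array([np.cos(a),np.sin(a)]);uy=np.array([-ux[1],ux[0]])
th=np.linspace(0,np.pi,60)
for dx in(-8,-4,0,4,8):
    r=[]
    for p,v0 in((P1,60),(P2,0)):
        pts=[np.r_[c+ux*(dx/1e3+.014*np.cos(t))+uy*s,.166+.014*np.sin(t)] for t in th for s in(-.006,.006)]
        q=np.array([proj(p,x) for x in pts]);b=[(proj(p,np.r_[c+ux*(dx/1e3-.014),.12])[1]-v0)*k]
        r+=[((q[:,1].min()-v0)*k).round(),((q[:,1].max()-v0)*k).round(),round(b[0]),((q[:,0].min()-220)*k).round(),((q[:,0].max()-220)*k).round()]
    print(dx,r)
print('cam centers',[-np.linalg.solve(p[:,:3],p[:,3]) for p in(P1,P2)])
E
```

```text
[0.5925 0.2385] [np.float64(0.0782), np.float64(0.117), np.float64(0.0784), np.float64(0.1198)] [np.float64(97.8), np.float64(9.0), np.float64(-80.2), np.float64(-171.1)]
[0.593  0.2376] [np.float64(0.0771), np.float64(0.1178), np.float64(0.0785), np.float64(0.1199)] [np.float64(98.6), np.float64(9.5), np.float64(-79.9), np.float64(-171.1)]
[[0.527  0.2685 0.0285]
 [0.6452 0.2867 0.0359]
 [0.6589 0.2086 0.0361]
 [0.5392 0.1899 0.036 ]] [0.59257042 0.23842727 0.03411805]
-8 [np.float64(143.0), np.float64(264.0), 239, np.float64(200.0), np.float64(255.0), np.float64(49.0), np.float64(190.0), 204, np.float64(204.0), np.float64(263.0)]
-4 [np.float64(125.0), np.float64(247.0), 224, np.float64(200.0), np.float64(255.0), np.float64(28.0), np.float64(171.0), 188, np.float64(204.0), np.float64(263.0)]
0 [np.float64(107.0), np.float64(230.0), 210, np.float64(200.0), np.float64(256.0), np.float64(6.0), np.float64(151.0), 172, np.float64(204.0), np.float64(264.0)]
4 [np.float64(88.0), np.float64(213.0), 196, np.float64(200.0), np.float64(256.0), np.float64(-15.0), np.float64(132.0), 155, np.float64(204.0), np.float64(264.0)]
8 [np.float64(70.0), np.float64(196.0), 181, np.float64(200.0), np.float64(256.0), np.float64(-37.0), np.float64(112.0), 139, np.float64(204.0), np.float64(265.0)]
cam centers [array([0.57976059, 0.25133994, 0.41099657]), array([0.58701959, 0.19572997, 0.41312407])]
```

```bash
python3 -m jog '{"travel":[[0,0,0]],"twist":[0],"fingers":[0.05]}'>/dev/null;python3 -c "
from h import *
go(.5936,.2316,.128,9.0)"
```

```text
tool travel mm [113.3  10.9 143.5] yaw y 8.78 twist -0.0038 ee [0.6001 0.118  0.2715] F [-0.3  0.1 -0.3] w 0.05 gf 0.0 t 3.62
```

```bash
python3 -m jog '{"travel":[[0.0565,0.0055,0],[0.0568,0.0054,0],[0,0,0.01],[0,0,0.04],[0,0,0.03],[0,0,0.01],[0,0,0]],"twist":[-0.004,0,0,0,0,0,0],"fingers":[0.05,0.04,0.04,0.04,0.04,0.04,0.04]}'>/dev/null;python3 -c "
from h import *
go(.5936,.2316,.128,9.0)
save('wrist','w3',(160,400,200,420),3)"
```

```text
tool travel mm [ 0.   0.1 53.6] yaw y 9.09 twist 0.0015 ee [0.5935 0.2316 0.1816] F [-0.1  0.7  0.1] w 0.0401 gf 0.0 t 4.5
```

View pics/w3.png

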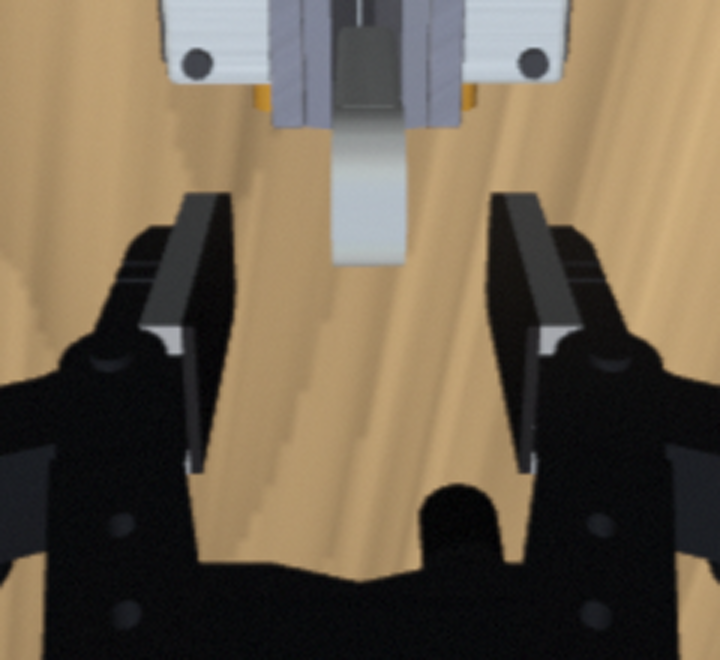

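```bash
python3 - <<'E'
from h import *
p=P(camera_info('wrist'));o=observe();c=np.array([.5926,.2382])
a=np.radians(99);ux=np.array([np.cos(a),np.sin(a)]);uy=np.array([-ux[1],ux[0]])
for dx in(-12,-9,-6.7,-4):
    q=np.array([proj(p,np.r_[c+ux*(dx/1e3+.014*np.cos(t))+uy*s,.166+.014*np.sin(t)]) for t in np.linspace(0,np.pi,60) for s in(-.006,.006)])
    print(dx,((q-[160,200])*3).min(0).round(),((q-[160,200])*3).max(0).round())
R=o['ee_rot']
for tx in(-11,11):
  for z in (0,-6): print('tip',tx,z,(proj(p,o['ee_pos']+R@[tx/1e3,0.02,z/1e3])-[160,200])*3)
E
```

```text
-12 [330. 138.] [404. 293.]
-9 [330. 122.] [404. 278.]
-6.7 [329. 109.] [405. 266.]
-4 [329.  95.] [405. 253.]
tip -11 0 [492.09150326 291.40748948]
tip -11 -6 [496.82648476 313.17802764]
tip 11 0 [497.86224222 168.71115904]
tip 11 -6 [503.03674336 186.91105422]
```

The handle sits at u≈368 and the finger midpoint at 360, so it is about 1.2 mm towards tool +y. Lengthwise it agrees. I'll correct that, descend and grip.

```bash
python3 -m jog '{"travel":[[0,0.0012,0],[0,0,0.03],[0,0,0.0235],[0,0,0],[0,0,0],[0,0,0],[0,0,0],[0,0,0]],"twist":[0,0,0,0,0,0,0,0],"fingers":[0.04,0.04,0.04,0.04,0,0,0,0]}' 60;python3 -c "
from h import *
go(.5936,.2316,.128,9.0)"
```

```text
t: 5.55
ee_pos: [0.5952, 0.2321, 0.1295]
ee_rot: [[-0.158, 0.987, 0.002], [0.987, 0.158, 0.001], [0.0, 0.002, -1.0]]
ft_force: [-2.4, -0.7, 7.2]
gripper_width: 0.0116
gripper_force: 58.6
tool travel mm [-0.3 -1.6  1.5] yaw y 9.11 twist 0.0019 ee [0.5952 0.2321 0.1295] F [-2.4 -0.7  7.2] w 0.0116 gf 58.6 t 5.55
```

```bash
python3 -m jog '{"travel":[[0,0,-0.01],[0,0,-0.02],[0,0,-0.03],[0,0,-0.04],[0,0,-0.02],[0,0,0]],"twist":[0,0,0,0,0,0.099],"fingers":[0,0,0,0,0,0]}' ;python3 -c "
from h import *
go(.545,-.26,.25,3.45)"
```

```text
t: 6.3
ee_pos: [0.5952, 0.2321, 0.2508]
ee_rot: [[-0.058, 0.998, 0.004], [0.998, 0.058, 0.001], [0.001, 0.004, -1.0]]
ft_force: [0.2, 0.6, -1.5]
gripper_width: 0.0114
gripper_force: 58.5
tool travel mm [-488.3  -78.8    0. ] yaw y 3.34 twist -0.002 ee [0.5952 0.2321 0.2508] F [ 0.2  0.6 -1.5] w 0.0114 gf 58.5 t 6.3
```

```bash
python3 -m jog '{"travel":[[-0.035,-0.0063,0],[-0.055,-0.009,0],[-0.055,-0.009,0],[-0.055,-0.009,0],[-0.055,-0.009,0],[-0.055,-0.009,0],[-0.055,-0.009,0],[-0.055,-0.009,0],[-0.045,-0.009,0],[-0.023,-0.0005,0]],"twist":[0,0,0,0,0,0,0,0,0,0],"fingers":[0,0,0,0,0,0,0,0,0,0]}' >/dev/null; python3 -m jog '{"travel":[[0,0,0],[0,0,0]],"twist":[0,0],"fingers":[0,0]}' >/dev/null;python3 -c "
from h import *
go(.545,-.26,.25,3.45)
np.save('P_w4',P(camera_info('wrist')));save('wrist','w4f')
cv2.imwrite('pics/w4.png',cv2.resize(cv2.imread('pics/w4f.png')[:400,130:430],None,fx=2,fy=2,interpolation=3)[:600])
"
```

```text
tool travel mm [-1.1 -0.7 -2. ] yaw y 3.49 twist 0.0008 ee [ 0.5456 -0.2588  0.248 ] F [ 0.3  0.3 -0.7] w 0.0114 gf 58.5 t 7.8
```

View pics/w4.png

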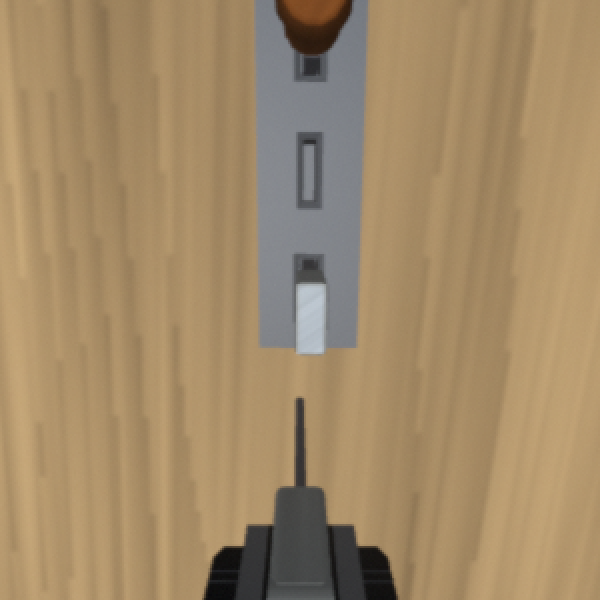

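The picture (2×) shows the middle slot at (310,171), its mouth spanning rows 133–209, and the thick handle's top at (311,318). The held blade's lower edge corner is at (300,398).

```bash
python3 - <<'E'
from h import *
p=np.load('P_w4.npy');o=observe();R=o['ee_rot'];e=o['ee_pos']
px=lambda u,v:(130+u/2,v/2)
inv=lambda X:((proj(p,X)-[130,0])*2).round(1)
T=lambda X:((R.T@(X-e))*1e3).round(1)
print('blade pred',inv(e+R@[.012,0,.0895]),'upper',inv(e+R@[.012,0,.03]),'tcp y0 line',inv(e+R@[.1,0,.2]))
b=e+R@[.012,0,.0895]; 
print('blade obs tool', T(np.r_[onz(p,*px(300,398),b[2]),b[2]]))
for n,u,v,z in(('slot mouth',310,171,.05),('slot far',310,133,.05),('slot near',310,209,.05),('thick top',311,318,.136),('thick far',312,283,.136),('thick near',311,353,.136),('rack L',258,346,.05),('rack R',357,347,.05),('rack L top',254.5,0,.05),('rack R top',368,0,.05),('slot fl top',309,145,.01),('slot fl bot',309,200,.01)):
    X=np.r_[onz(p,*px(u,v),z),z];print(n,X.round(4),'tool mm',T(X))
E
```

```text
blade pred [303.3 395.8] upper [304.3 458.8] tcp y0 line [302.1 147.7]
blade obs tool [11.2 -1.2 89.5]
slot mouth [ 0.5439 -0.1689  0.05  ] tool mm [ 89.7   3.7 198. ]
slot far [ 0.5429 -0.1524  0.05  ] tool mm [106.2   3.7 198. ]
slot near [ 0.545 -0.186  0.05 ] tool mm [ 72.6   3.8 198. ]
thick top [ 0.5465 -0.2228  0.136 ] tool mm [ 35.8   3.  112. ]
thick far [ 0.546  -0.2098  0.136 ] tool mm [ 48.8   3.4 112. ]
thick near [ 0.5474 -0.2362  0.136 ] tool mm [ 22.3   3.1 112. ]
rack L [ 0.5228 -0.2542  0.05  ] tool mm [  5.8 -22.6 198. ]
rack R [ 0.5733 -0.2518  0.05  ] tool mm [  5.2  28.  198. ]
rack L top [ 0.5152 -0.1004  0.05  ] tool mm [159.9 -20.7 198. ]
rack R top [ 0.5647 -0.0974  0.05  ] tool mm [159.8  28.9 198.1]
slot fl top [ 0.5431 -0.1553  0.01  ] tool mm [103.3   3.7 238. ]
slot fl bot [ 0.5448 -0.1825  0.01  ] tool mm [ 76.1   3.8 238. ]
```

```bash
python3 -m jog '{"travel":[[0,0,0],[0.04,0.002,0],[0.04,0.002,0],[0.01,0.0003,0],[0,0,0.04],[0,0,0.04],[0,0,0.015],[0,0,0]],"twist":[0.007,0,0,0,0,0,0,0],"fingers":[0,0,0,0,0,0,0,0]}' >/dev/null;python3 -c "
from h import *
go(.545,-.26,.1005,3.1)"
python3 -m jog '{"travel":[[0,0,0.01],[0,0,0.005],[0,0,0.005],[0,0,0]],"twist":[0,0,0,0],"fingers":[0,0,0,0]}' >/dev/null;python3 -c "
from h import *
go(.545,-.26,.1005,3.1)"
```

```text
tool travel mm [-89.9  -4.6  52.3] yaw y 3.03 twist -0.0013 ee [ 0.5448 -0.17    0.1528] F [ 0.  -0.8 -0.4] w 0.0114 gf 58.5 t 8.85
tool travel mm [-90.1  -4.5  32.1] yaw y 3.04 twist -0.0011 ee [ 0.5447 -0.1698  0.1326] F [ 0.1 -0.8 -0.7] w 0.0112 gf 58.5 t 9.35
```

```bash
python3 -m jog '{"travel":[[0,0,0.01],[0,0,0.01],[0,0,0.008],[0,0,0]],"twist":[0,0,0,0],"fingers":[0,0,0,0]}' >/dev/null;python3 -c "
from h import *
go(.545,-.26,.1005,3.1)"
```

```text
tool travel mm [-90.2  -4.3   3.4] yaw y 3.03 twist -0.0012 ee [ 0.5445 -0.1697  0.1039] F [-0.6 -0.5 -0.3] w 0.0113 gf 58.5 t 9.85
```

```bash
python3 -m jog '{"travel":[[0,0,0.003],[0,0,0],[0,0,0],[0,0,0],[0,0,0]],"twist":[0,0,0,0,0],"fingers":[0,0,0.03,0.04,0.04]}' ;python3 -m jog '{"travel":[[0,0,-0.02],[0,0,-0.04],[0,0,-0.03],[0,0,0]],"twist":[0,0,0,0],"fingers":[0.04,0.04,0.04,0.04]}' >/dev/null;python3 -c "
from h import *
go(.545,-.26,.1005,3.1)
np.save('P_w5',P(camera_info('wrist')));save('wrist','w5f')
cv2.imwrite('pics/w5.png',cv2.resize(cv2.imread('pics/w5f.png')[120:420,130:430],None,fx=2,fy=2,interpolation=3)[:600])
"
```

```text
t: 10.48
ee_pos: [0.5448, -0.1698, 0.1019]
ee_rot: [[-0.053, 0.999, 0.0], [0.999, 0.053, -0.0], [-0.0, 0.0, -1.0]]
ft_force: [0.5, -0.5, -0.5]
gripper_width: 0.0402
gripper_force: 0.0
tool travel mm [-89.6  -5.7  93.8] yaw y 3.04 twist -0.0011 ee [ 0.5456 -0.1701  0.1941] F [-0.1 -0.5  0.8] w 0.04 gf 0.0 t 10.97
```

View pics/w5.png

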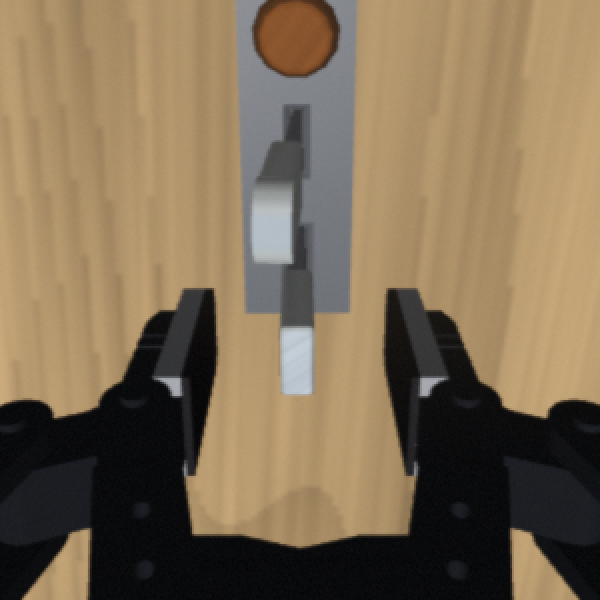

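The thin gauge stands in the middle slot, leaning slightly left. That is only slot play, about 0.07 rad. The thick handle's top is centred at (297,360), with the finger midpoint at column 301.

```bash
python3 - <<'E'
from h import *
p=np.load('P_w5.npy');o=observe();R=o['ee_rot'];e=o['ee_pos']
px=lambda u,v:(130+u/2,120+v/2)
T=lambda X:((R.T@(X-e))*1e3).round(1)
for n,u,v,z in(('thick top',297,360,.136),('far',297.5,327,.136),('near',297,394,.136),('rack L',246,312,.05),('rack R',349,312,.05),('fing mid',301,350,e[2]+.006)):
    X=np.r_[onz(p,*px(u,v),z),z];print(n,X.round(4),'tool mm',T(X))
E
```

```text
thick top [ 0.5463 -0.2219  0.136 ] tool mm [-52.   -1.5  56.3]
far [ 0.5458 -0.2089  0.136 ] tool mm [-39.   -1.3  56.3]
near [ 0.547  -0.2357  0.136 ] tool mm [-65.8  -1.5  56.4]
rack L [ 0.5235 -0.254   0.05  ] tool mm [-82.8 -26.1 142.3]
rack R [ 0.5727 -0.2516  0.05  ] tool mm [-83.   23.2 142.4]
fing mid [ 0.545  -0.1774  0.1983] tool mm [-7.5 -0.3 -6. ]
```

```bash
python3 -m jog '{"travel":[[-0.025,-0.0004,0],[-0.0275,-0.0003,0],[0,0,0.03],[0,0,0.035],[0,0,0.02],[0,0,0.007],[0,0,0]],"twist":[0,0,0,0,0,0,0],"fingers":[0.04,0.04,0.04,0.04,0.04,0.04,0.04]}' 80 >/dev/null;python3 -c "
from h import *
go(.5465,-.2219,.102,3.1)"
python3 -m jog '{"travel":[[0,0,0],[0,0,0],[0,0,0],[0,0,0]],"twist":[0,0,0,0],"fingers":[0,0,0,0]}'
```

```text
tool travel mm [ 0.3 -0.2 -2.6] yaw y 3.04 twist -0.0011 ee [ 0.5467 -0.2222  0.0994] F [ 0.6 -0.4  0.3] w 0.0401 gf 0.0 t 11.9
t: 12.4
ee_pos: [0.5473, -0.2225, 0.1007]
ee_rot: [[-0.053, 0.999, 0.002], [0.999, 0.053, -0.001], [-0.001, 0.001, -1.0]]
ft_force: [-0.2, -0.0, 6.5]
gripper_width: 0.0109
gripper_force: 78.5
```

```bash
python3 -m jog '{"travel":[[0,0,-0.01],[0,0,-0.025],[0,0,-0.04],[0,0,-0.05],[0,0,-0.03],[0,0,0],[0,0,0]],"twist":[0,0,0,0,0,-0.105,0],"fingers":[0,0,0,0,0,0,0]}' ;python3 -c "
from h import *
go(.5942,.2387,.256,9.05)"
```

```text
t: 13.28
ee_pos: [0.5467, -0.2222, 0.2551]
ee_rot: [[-0.157, 0.988, 0.0], [0.988, 0.157, -0.0], [-0.0, 0.0, -1.0]]
ft_force: [-0.2, -0.1, -1.7]
gripper_width: 0.0108
gripper_force: 78.6
tool travel mm [447.8 119.2  -0.9] yaw y 9.02 twist -0.0005 ee [ 0.5467 -0.2222  0.2551] F [-0.2 -0.1 -1.7] w 0.0108 gf 78.6 t 13.28
```

```bash
python3 -m jog '{"travel":[[0.035,0.0092,0],[0.05,0.0135,0],[0.052,0.014,0],[0.052,0.014,0],[0.052,0.014,0],[0.052,0.014,0],[0.052,0.014,0],[0.052,0.014,0],[0.035,0.0092,0],[0.0158,0.003,0]],"twist":[0,0,0,0,0,0,0,0,0,0],"fingers":[0,0,0,0,0,0,0,0,0,0]}' >/dev/null
python3 -m jog '{"travel":[[0,0,0],[0,0,0]],"twist":[0,0],"fingers":[0,0]}' >/dev/null;python3 -c "
from h import *
go(.5942,.2387,.256,9.05)
np.save('P_w6',P(camera_info('wrist')));save('wrist','w6f')
cv2.imwrite('pics/w6.png',cv2.resize(cv2.imread('pics/w6f.png')[120:420,130:430],None,fx=2,fy=2,interpolation=3)[:600])
"
```

```text
tool travel mm [ 1.3  0.4 -1.2] yaw y 8.96 twist -0.0016 ee [0.594  0.2374 0.2548] F [-0.8 -0.6 -1.8] w 0.011 gf 78.5 t 14.78
```

View pics/w6.png

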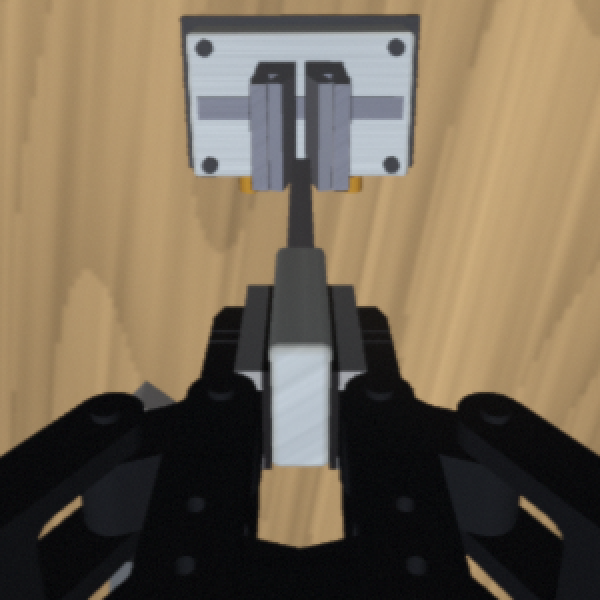

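The thick blade (column 301) is lined up with the gap between the plates (column 300). I'll descend.

```bash
python3 -m jog '{"travel":[[0.001,0.0002,0.02],[0,0,0.03],[0,0,0.015],[0,0,0.008],[0,0,0]],"twist":[0,0,0,0,0],"fingers":[0,0,0,0,0]}' >/dev/null;python3 -c "
from h import *
go(.5942,.2387,.151,9.05)"
python3 -m jog '{"travel":[[0,0,0.003],[0,0,0.003],[0,0,0.003],[0,0,0.003],[0,0,0]],"twist":[0,0,0,0,0],"fingers":[0,0,0,0,0]}' >/dev/null;python3 -c "
from h import *
go(.5942,.2387,.151,9.05); print(observe()['torque'])"
```

```text
tool travel mm [-0.8  0.  31.1] yaw y 9.03 twist -0.0003 ee [0.594  0.2395 0.1821] F [ 1.2 -0.3 -0.5] w 0.0106 gf 78.5 t 15.45
tool travel mm [-1.2 -0.3 20. ] yaw y 9.06 twist 0.0001 ee [0.5943 0.2399 0.171 ] F [-0.7 -0.1  7. ] w 0.0113 gf 79.8 t 16.07
[-0.0473473   0.41219003  0.03257751]
```

The jaws now resist with 7 N and almost no side load, so I'll go on down.

```bash
python3 -m jog '{"travel":[[0,0,0.004],[0,0,0.004],[0,0,0.004],[0,0,0.004],[0,0,0.003],[0,0,0],[0,0,0]],"twist":[0,0,0,0,0,0,0],"fingers":[0,0,0,0,0,0,0]}' >/dev/null;python3 -c "
from h import *
go(.5942,.2387,.151,9.05)
p=P(camera_info('wrist'));save('wrist','w7f');save('scene','s7f');save('top','t7f')
print(observe()['torque'])"
```

```text
tool travel mm [-1.1 -0.1  0.4] yaw y 9.06 twist 0.0002 ee [0.5941 0.2398 0.1514] F [-1.2 -0.1  5.2] w 0.0111 gf 79.6 t 16.95
[0.01184421 0.3412319  0.0583616 ]
```

```bash
python3 -c "
import cv2
a=cv2.imread('pics/w6f.png',0);b=cv2.imread('pics/w7f.png',0)
t=a[285:360,260:300];r=cv2.matchTemplate(b[270:375,250:310],t,cv2.TM_CCOEFF_NORMED);print(cv2.minMaxLoc(r))
from h import *
go(.5942,.2387,.151,9.05)"
```

```text
(0.16194197535514832, 0.9988101124763489, (20, 25), (10, 15))
tool travel mm [-1.1 -0.1  0.4] yaw y 9.06 twist 0.0001 ee [0.5941 0.2398 0.1514] F [-1.7  0.7  4.9] w 0.0108 gf 79.6 t 17.1
```

The handle hasn't moved in the fingers (template offset 0 px), and the edge is about 61 mm above the bench. I'm handing it in.

```bash
python3 -c "
from rig import *
print(sign_off())"
```

```text
the job is handed in; nothing more can be done
None
```

The job is handed in, with no verdict shown: the thin gauge stands released in the rack's middle slot, and the arm still holds the thick gauge between the jaws with its lower edge about 61 mm above the bench, dragging at about 5 N.

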